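# Slide a loaded tray across the gap between two docks

## Task

Two low plywood docks stand end to end with an open gap between them, and a tray carrying an instrument rests on one of them. Push this tray straight across the gap onto the other dock, until it is wholly on that dock's deck and about in the middle of it, with the instrument still lying in it. Slide it flat all the way: do not lift it off the decks and do not let it tip or sag into the gap.

Things in the scene. Friction and masses are not known exactly. Their poses are not given: they have to be found in the camera images.
- tray_center (a point): grey open tray to push, 110 wide (x), 170 long (y), 36 mm high, flat upright walls 4 mm thick, about 0.3 kg plus load. This point: its centre, 18 mm above the deck; z up, y along the docks' line within 5 degrees. Push on its short end wall away from the gap, tips 10 to 25 mm above the deck (over the curbs); fingers spread across the wall keep it straight. A like tray with a carton on the bench is not meant.
- dock_from: fixed plywood stand on which the tray stands at the start, the left or the right of the two: 150 mm wide (its x), 220 mm long (its y), flat deck 55 mm above its origin (centre of its underside), z up. Each long side has an aluminium curb 8 mm high; the channel between them is 130 mm wide, flaring at its open, rounded ends.
- dock_to: the other, empty stand, to which the tray must go; the same as dock_from: 150 mm wide (its x), 220 mm long (its y), flat deck 55 mm above its origin (centre of its underside), z up. In line with dock_from along y and level with it; the gap between the decks is 44 to 50 mm wide. Both stand on one 9 mm base board. A wall shelf hangs 0.56 m over the bench, its front edge at world x = 0.57: swing the arm across close in.
- controller_center (a point): the load: a dark block-shaped plug-in instrument, 106 mm long (its x), 50 mm wide and 50 mm high, 0.17 kg, lying loose in the tray along its length, within 15 mm of the middle; its top is 54 mm above the deck. This point is at the centre of its body, half-way up; z up.
Not all that is in view belongs to the job. Leave any blue look-alike of the part that bears tray_center alone.

How it is judged:
By the outcome, as a careful person would: the job done as asked, in the order asked, and still so for the second after the job is handed in, with the robot touching nothing.
It also fails if it takes over 35 s, if anything falls off the work surface, if the arm or the gripper's body presses on something with over 40 N, if the wrist force passes 120 N, or if a joint passes its speed limit or range.

## Robot

A 7-joint arm with a two-finger parallel gripper is mounted at the origin on the work surface; the furniture and walls round the work are solid. World frame = base frame: x ahead of the robot, y to its left, z up, the work surface at z = 0. Lengths are in m, angles in degrees, forces in N, time in s.
With the tool pointing down it reaches from about 0.4 to 0.875 m from the base axis. Payload 6.5 kg.
Tool frame: the origin (TCP) lies midway between the tips of the shut fingers; the grasp point (between the pads) lies 19 mm behind it; z points along the fingers, y is the line along which they close (so a half turn about z gives the same grasp; the last joint's range is limited). The gripper opens to 85 mm and grips with 20 to 120 N. Pads are 22 mm wide; open, the fingers measure 114 mm over their backs; the gripper's body (76 mm by 85 mm) begins 54 mm behind the grasp point. The pads swing forward as they close: fully open they stand 13 mm farther back than shut.
Start: joints at [-77.361, 30.733, -0.252, 88.115, 0.149, 61.152, -4.079], TCP at [0.184, 0.623, 0.231] pointing down, gripper open.
Joint ranges: [-154.64, 154.64], [-21.42, 123.67], [-72.66, 72.17], [13.99, 137.28], [-74.86, 254.86], [10.95, 109.41], [-158.01, 158.01]. Speed limits (degrees/s): [136.94, 136.94, 180, 180, 180, 180, 180].

## Interface

Orientations are given as a 3x3 rotation matrix whose columns are the frame's x, y, z axes.
In Python, from bench import r gives the robot as it stands. The module is installed in compiled form; this text tells all that it offers.
- The arm moves only by the tool arm_command, never from a script. Its argument "increments" is a list of rows, each a list of 6 numbers: the shift along the world's x, y, z in mm, then the turn, a rotation vector about the world's x, y, z in rad. A call has 1 to 12 rows; each row shifts and turns the commanded pose from where the row before left it; what a row does not reach is not made up. A row lasts 1/12 s, in which the tool goes at most 41.7 mm and 7.16 degrees, less where a joint would pass 70% of its speed; a pose out of reach is approached as far as the arm can. A call with a gripper value outside its range is refused whole. "claw" is the finger opening in mm, from 0 to 85.4, set as the call begins (left out, the last holds). The fingers move at their own pace and stop on an object; the grip force is fixed at half the most. Time passes only in rows, so rows that do not move let the fingers close. It gives the time, the measured TCP pose, the force, the opening and the grip force at its end, in the units of the state.
- r.state(): the state, without advancing time (a new reading comes with each control period).
- r.read_camera(name): name is "scene" or "top"; returns a dict with "img" (420x560x3 uint8, red, green, blue), "fx", "fy", "cx", "cy" (pixels), "origin" and "orientation" of the camera in the world. Camera axes: x right, y up, looking along -z (the intrinsics and any distortion apply to the point x, -y, -z); pixel columns grow to the right and rows downward; lengths in m; the calibration is good to about 2 mm. A picture is of the moment at which its call begins. There is no depth.
- r.close_job(): hands the job in; it is judged then, once.
The state is a dict: "clock": time; "joints": joint angles; "qvel": joint speeds; "joint_torque": joint torques, N m; "ee_pos": TCP position; "tool_rot": TCP orientation; "contact_force": force on the tool from outside, world axes, zero at the start; "moment": the same for the moment, N m; "width": finger opening in m; "grip_force": force on a finger pad.
Only numpy, scipy, OpenCV 4.12 (cv2) and the standard library are available. Lean on these libraries where they do the work, as an engineer would, in place of code of your own. Each camera call takes 0.05 s, during which the arm holds its last target. There are 200 camera calls.

## Working session

There is one attempt and no reset: what is moved stays moved. The work goes in short steps, Python scripts to look and compute and a tool call to move; the robot and the scene stay as the last step left them, time stands still between calls to the robot, and variables do not carry over. Pictures are saved under pics/ and viewed, at most 10 in all, crops included, and the job is handed in when it is done.

Besides the shell and the picture viewer there is one more tool, called after "Request:" by a JSON object that holds its "api" and its "payload", one argument or row to a line. arm_command: Moves the arm, as the interface text tells. Its arguments: {"type":"object","properties":{"increments":{"type":"array","items":{"type":"array","items":{"type":"number"}}},"claw":{"type":"number"}},"required":["increments"]}

```bash
mkdir -p pics; cat > h.py <<'E'
import numpy as np, cv2
from bench import r
def cam(n,save=None):
    c=r.read_camera(n)
    if save: cv2.imwrite(f'pics/{save}.png',c['img'][:,:,::-1])
    return c
def ray(c,u,v,z):
    R=np.array(c['orientation']);o=np.array(c['origin'])
    d=R@np.array([(u-c['cx'])/c['fx'],-(v-c['cy'])/c['fy'],-1])
    return o+d*(z-o[2])/d[2]
def proj(c,p):
    R=np.array(c['orientation']);q=R.T@(np.array(p)-np.array(c['origin']))
    return c['cx']-c['fx']*q[0]/q[2], c['cy']+c['fy']*q[1]/q[2]
E
python3 - <<'E'
from h import *
a=cam('scene','s0');b=cam('top','t0')
for c in(a,b):print({k:c[k] for k in c if k!='img'})
print(r.state())
E
```

```text
{'fx': 415.66022534293694, 'fy': 415.66022534293694, 'cx': 279.29896410700667, 'cy': 210.1405059782511, 'origin': array([-0.12199838,  0.98228252,  0.69074688]), 'orientation': array([[-0.85898285,  0.28167676, -0.42755895],
       [-0.51198548, -0.46537856,  0.72200669],
       [ 0.00439574,  0.83909535,  0.54396662]])}
{'fx': 451.1531940325973, 'fy': 451.1531940325973, 'cx': 272.92400241787954, 'cy': 211.35033711036354, 'origin': array([0.30164328, 0.16449504, 1.16293931]), 'orientation': array([[-0.02082484,  0.99858031, -0.04902752],
       [-0.99926679, -0.0192132 ,  0.03311711],
       [ 0.03212812,  0.04968123,  0.99824825]])}
{'clock': 0.1, 'joints': array([-77.36243741,  30.77404767,  -0.25427731,  88.16553835,
         0.1482173 ,  61.15030684,  -4.08115489]), 'qvel': array([-0.00640396, -0.05722585,  0.06998708, -0.13903513,  0.15123312,
        0.03164971, -0.03014813]), 'joint_torque': array([ 2.26389224e-03, -5.84566641e+01,  1.05154596e+00, -2.59778881e+01,
        1.26289393e-02,  4.54354376e-03, -3.65019980e-05]), 'ee_pos': array([0.18370415, 0.62290984, 0.23048719]), 'tool_rot': array([[-9.59173313e-01,  2.82818739e-01, -3.40945130e-04],
       [ 2.82818925e-01,  9.59172106e-01, -1.52555153e-03],
       [-1.04429500e-04, -1.55969405e-03, -9.99998778e-01]]), 'contact_force': array([-0.01546841, -0.30406745, -0.01233576]), 'moment': array([-0.01231877, -0.00838799,  0.02714456]), 'grip_force': 0.0, 'width': 0.08546487339246184}
```

View pics/s0.png

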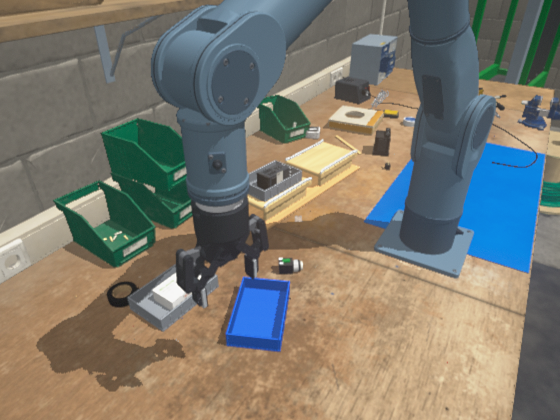

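View pics/t0.png

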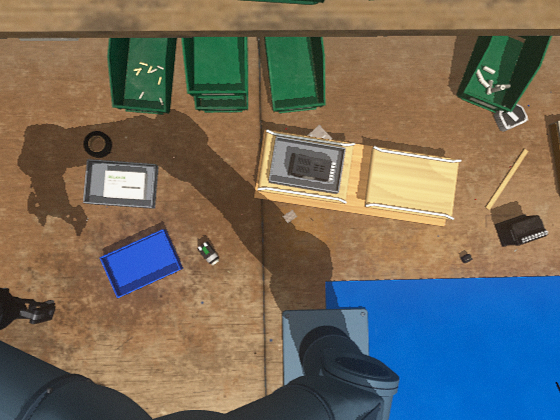

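The top view shows three tray-like things. The grey tray with the dark instrument on the left dock is at (307,163), the grey tray with the carton on the bench at (121,185), and the blue tray at (141,262). The first fits, because it stands on a dock and carries the instrument. The empty dock is at (413,182). I'll confirm this in a crop.

```bash
python3 - <<'E'
from h import *
im=cv2.imread('pics/t0.png')
cv2.imwrite('pics/t0c.png',cv2.resize(im[115:235,245:475],None,fx=3.4,fy=3.4,interpolation=cv2.INTER_CUBIC))
E
```

```text
(no output)
```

View pics/t0c.png

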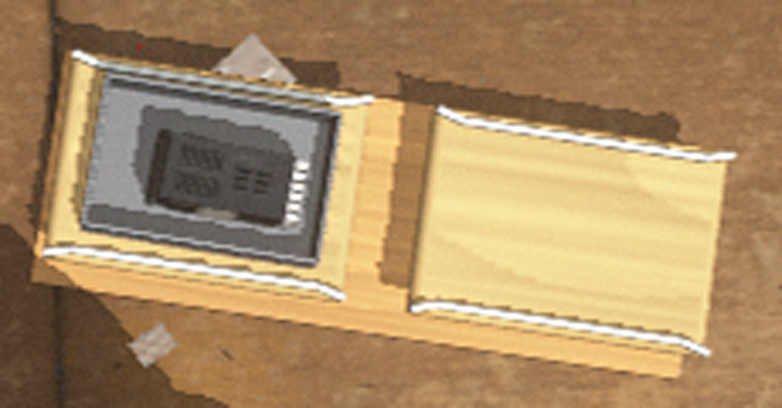

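The crop confirms it: grey tray with the instrument on the left dock. Its rim corners are near crop (100,72), (342,113), (318,265) and (82,228). The empty dock's corners are near (438,108), (732,156), (707,352) and (414,307).

```bash
python3 - <<'E'
from h import *
c=cam('top')
f=lambda p,z:ray(c,245+(p[0]+.5)/3.4-.5,115+(p[1]+.5)/3.4-.5,z)
for n,z,P in [('tray',.1,[(98,71),(342,113),(319,266),(81,229)]),('to',.072,[(438,108),(732,156),(707,352),(414,307)]),('from',.072,[(74,54),(370,100),(342,297),(45,252)])]:
    Q=np.array([f(p,z) for p in P]);m=Q.mean(0)
    d=(Q[0]+Q[3]-Q[1]-Q[2])/2;w=(Q[0]+Q[1]-Q[2]-Q[3])/2
    print(n,Q[:,:2].round(4).tolist(),m.round(4),'len',np.linalg.norm(d),'w',np.linalg.norm(w),'yaw of y',np.degrees(np.arctan2(-d[0],d[1])))
E
```

```text
tray [[0.5345, 0.1242], [0.5023, -0.0468], [0.3948, -0.0275], [0.4236, 0.1383]] [0.4638 0.0471 0.1   ] len 0.17110526602818873 w 0.1104812963295147 yaw of y -10.264045572329211
to [[0.5102, -0.1222], [0.4719, -0.3362], [0.33, -0.312], [0.3665, -0.1002]] [ 0.4197 -0.2177  0.072 ] len 0.21616086386625155 w 0.14470038002739322 yaw of y -9.95984196200873
from [[0.5532, 0.1401], [0.5168, -0.0729], [0.3746, -0.0485], [0.4108, 0.1637]] [0.4638 0.0456 0.072 ] len 0.2156563229403811 w 0.14427405949395053 yaw of y -9.6816558840811
```

Request:
{"api": "arm_command", "payload": {
  "increments": [
    [17, -25, 0, 0, 0, -0.081],
    [17, -25, 0, 0, 0, -0.081],
    [17, -25, 0, 0, 0, -0.081],
    [17, -25, 0, 0, 0, -0.081],
    [17, -25, 0, 0, 0, -0.081],
    [17, -25, 0, 0, 0, -0.081],
    [17, -25, 0, 0, 0, -0.081],
    [17, -25, 0, 0, 0, -0.081],
    [17, -25, 0, 0, 0, -0.081],
    [17, -25, 0, 0, 0, -0.081],
    [17, -25, 0, 0, 0, -0.081],
    [17, -25, 0, 0, 0, -0.081]
  ],
  "claw": 85
}}

```text
clock: 1.15
ee_pos: [0.3883, 0.322, 0.2312]
tool_rot: [[-0.303, 0.953, -0.0], [0.953, 0.303, -0.0], [0.0, -0.0, -1.0]]
contact_force: [-0.3, 0.3, 0.1]
width: 0.0846
grip_force: 0.0
```

Request:
{"api": "arm_command", "payload": {
  "increments": [
    [12, -18, 0, 0, 0, -0.0595],
    [12, -18, 0, 0, 0, -0.0595],
    [12, -18, 0, 0, 0, -0.0595],
    [12, -18, 0, 0, 0, -0.0595],
    [12, -18, 0, 0, 0, -0.0595],
    [12, -18, 0, 0, 0, -0.0595],
    [12, -18, 0, 0, 0, -0.0595],
    [13, -19, 0, 0, 0, -0.0595],
    [0, 0, 0, 0, 0, 0],
    [0, 0, 0, 0, 0, 0]
  ]
}}

```text
clock: 1.98
ee_pos: [0.4853, 0.1776, 0.2312]
tool_rot: [[0.165, 0.986, -0.0], [0.986, -0.165, -0.0], [-0.0, 0.0, -1.0]]
contact_force: [-0.3, 0.6, 0.6]
width: 0.0852
grip_force: 0.0
```

```bash
python3 - <<'E'
from h import *
c=cam('top','t1');a=cam('scene','s1')
print(r.state()['ee_pos'],r.state()['tool_rot'][:,1])
E
```

```text
[0.48430233 0.17944548 0.23107831] [ 9.86878557e-01 -1.61462283e-01 -8.03543551e-04]
```

View pics/s1.png

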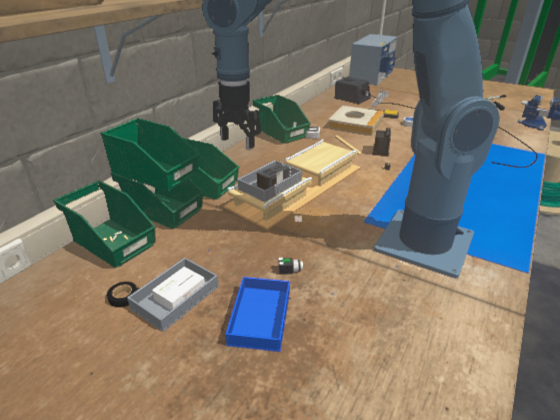

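The gripper at (236,115) hangs behind the tray's outer end wall with clear space below it. I'll lower it outside the dock end and check the height of the tips.

Request:
{"api": "arm_command", "payload": {
  "increments": [
    [0, 0, -20, 0, 0, 0],
    [0, 0, -20, 0, 0, 0],
    [0, 0, -20, 0, 0, 0],
    [0, 0, -20, 0, 0, 0],
    [0, 0, -20, 0, 0, 0],
    [0, 0, -20, 0, 0, 0],
    [0, 0, -20, 0, 0, 0],
    [0, 0, -20, 0, 0, 0],
    [0, 0, 0, 0, 0, 0],
    [0, 0, 0, 0, 0, 0]
  ]
}}

```text
clock: 2.92
ee_pos: [0.4837, 0.1792, 0.0708]
tool_rot: [[0.161, 0.987, -0.002], [0.987, -0.161, -0.0], [-0.001, -0.002, -1.0]]
contact_force: [-0.0, 1.3, 0.3]
width: 0.0852
grip_force: 0.0
```

```bash
python3 - <<'E'
from h import *
a=cam('scene')
cv2.imwrite('pics/s2c.png',cv2.resize(a['img'][100:230,190:370,::-1],None,fx=4,fy=4,interpolation=cv2.INTER_CUBIC))
s=r.state();print(s['ee_pos'],s['contact_force'])
p=s['ee_pos'];y=s['tool_rot'][:,1]
for k in(-1,1):
  for dz in (0,.013):
    u=proj(a,p+k*.05*y+[0,0,dz]);print(k,dz,[(u[0]-190)*4,(u[1]-100)*4])
E
```

```text
[0.48473698 0.17928837 0.07173119] [-0.39389424 -0.29431026  0.4416743 ]
-1 0 [np.float64(249.3379981593124), np.float64(429.66073915508616)]
-1 0.013 [np.float64(248.7532540944776), np.float64(413.71035279026023)]
1 0 [np.float64(148.45516190482078), np.float64(381.34730904740593)]
1 0.013 [np.float64(147.30017300841268), np.float64(365.83005131219284)]
```

View pics/s2c.png

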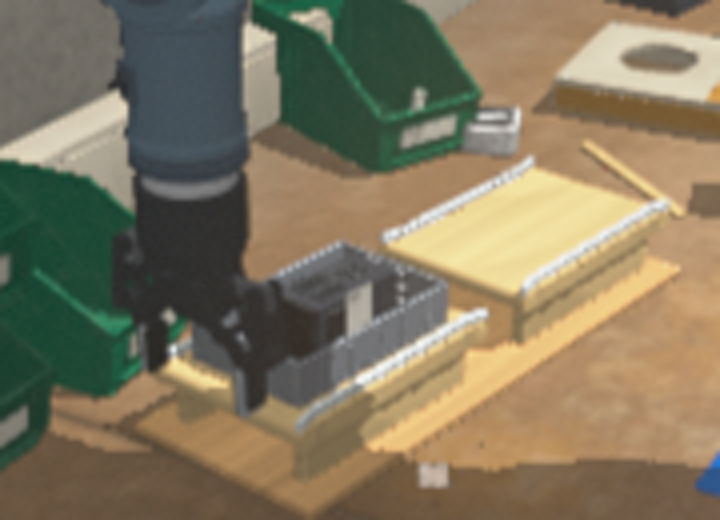

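The near tip at (245,412) and far tip at (157,370) match the open-finger offset of +13 mm, so the tips are about 21 mm above the deck. I'll lower 4 mm while closing on the wall.

Request:
{"api": "arm_command", "payload": {
  "increments": [
    [-1.5, -9, -4, 0, 0, 0],
    [-1.5, -9, 0, 0, 0, 0],
    [-1, -6, 0, 0, 0, 0],
    [-0.7, -4, 0, 0, 0, 0],
    [-0.7, -4, 0, 0, 0, 0],
    [-0.7, -4, 0, 0, 0, 0],
    [-0.7, -4, 0, 0, 0, 0],
    [-0.7, -4, 0, 0, 0, 0],
    [0, 0, 0, 0, 0, 0]
  ]
}}

```text
clock: 3.72
ee_pos: [0.4776, 0.1341, 0.0675]
tool_rot: [[0.163, 0.987, 0.001], [0.987, -0.163, 0.0], [0.0, 0.0, -1.0]]
contact_force: [0.3, 0.4, 0.0]
width: 0.085
grip_force: 0.4
```

Request:
{"api": "arm_command", "payload": {
  "increments": [
    [-0.7, -4, 0, 0, 0, 0],
    [-0.7, -4, 0, 0, 0, 0],
    [-0.7, -4, 0, 0, 0, 0],
    [-0.7, -4, 0, 0, 0, 0],
    [-0.7, -4, 0, 0, 0, 0],
    [-0.7, -4, 0, 0, 0, 0],
    [0, 0, 0, 0, 0, 0]
  ]
}}

```text
clock: 4.3
ee_pos: [0.4731, 0.1091, 0.0673]
tool_rot: [[0.164, 0.986, -0.0], [0.986, -0.164, -0.001], [-0.001, 0.0, -1.0]]
contact_force: [0.5, 0.7, 0.3]
width: 0.085
grip_force: 0.4
```

```bash
python3 - <<'E'
from h import *
b=cam('top')
cv2.imwrite('pics/t3c.png',cv2.resize(b['img'][115:235,245:475,::-1],None,fx=3.4,fy=3.4,interpolation=cv2.INTER_CUBIC))
s=r.state();print(s['ee_pos'],s['contact_force'],s['moment'])
E
```

```text
[0.47287276 0.10917522 0.0672021 ] [ 0.26451459  0.50953403 -0.22228241] [ 0.04315196 -0.02763898 -0.04286938]
```

View pics/t3c.png

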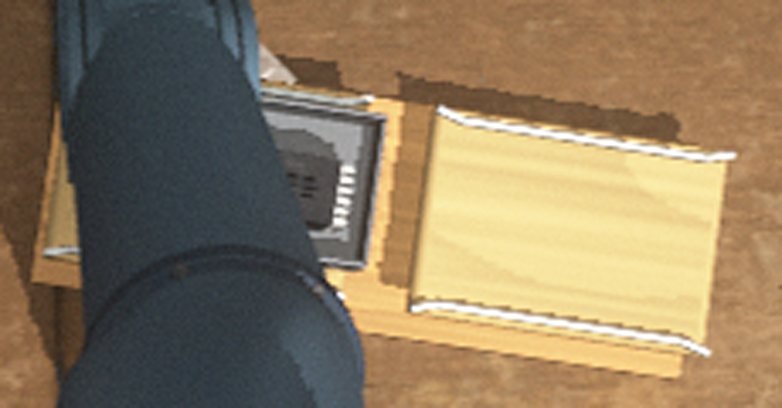

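The front rim edge has moved from crop (342,113)–(319,266) to about (387,117)–(361,268), so contact is made and the tray slides straight. Next I'll fix the push offset.

```bash
python3 - <<'E'
from h import *
c=cam('top')
f=lambda p,z:ray(c,245+(p[0]+.5)/3.4-.5,115+(p[1]+.5)/3.4-.5,z)
A=f((387,117),.1)[:2];B=f((361,268),.1)[:2];u=np.array([-.166,-.986]);v=np.array([.986,-.166])
A0=np.array([.4638,.0456]);T=np.array([.4197,-.2177])
m=(A+B)/2; C=m-.085*u; p=r.state()['ee_pos'][:2]
w=(A-B);print('w',np.linalg.norm(w),'yaw',np.degrees(np.arctan2(w[1],w[0])))
print('centre',C,'tcp-centre along',(p-C)@u,'lat tcp',(p-C)@v,'remaining',(T-C)@u,'lateral of tray vs line',(C-T)@v)
E
```

```text
w 0.10833122580786264 yaw -11.465782454937122
centre [0.46004017 0.01607387] tcp-centre along -0.09391861715188751 lat tcp -0.0030364515043086143 remaining 0.23719749932203088 lateral of tray vs line 0.0009689456103267405
```

Request:
{"api": "arm_command", "payload": {
  "increments": [
    [-0.5, -3, 0, 0, 0, 0],
    [-1, -6, 0, 0, 0, 0],
    [-1, -6, 0, 0, 0, 0],
    [-1, -6, 0, 0, 0, 0],
    [-1, -6, 0, 0, 0, 0],
    [-1, -6, 0, 0, 0, 0],
    [-1, -6, 0, 0, 0, 0],
    [-1, -6, 0, 0, 0, 0],
    [-1, -6, 0, 0, 0, 0],
    [-1, -6, 0, 0, 0, 0],
    [-1, -6, 0, 0, 0, 0],
    [-0.5, -3, 0, 0, 0, 0]
  ]
}}

```text
clock: 5.4
ee_pos: [0.4619, 0.0433, 0.0673]
tool_rot: [[0.164, 0.986, -0.0], [0.986, -0.164, -0.0], [-0.0, -0.0, -1.0]]
contact_force: [0.0, 2.3, -1.3]
width: 0.0851
grip_force: 1.2
```

```bash
python3 - <<'E'
from h import *
b=cam('top');a=cam('scene')
k=lambda c,y,x:cv2.resize(c['img'][y:y+130,x:x+230,::-1],None,fx=2.2,fy=2.2,interpolation=cv2.INTER_CUBIC)
cv2.imwrite('pics/4.png',np.vstack([k(b,115,245),k(a,100,190)]))
s=r.state();print(s['ee_pos'],s['contact_force'],s['moment'])
E
```

```text
[0.46196182 0.04326854 0.06730803] [ 0.1757144  -0.01101289 -0.42051678] [-0.02093688 -0.031081   -0.01724975]
```

View pics/4.png

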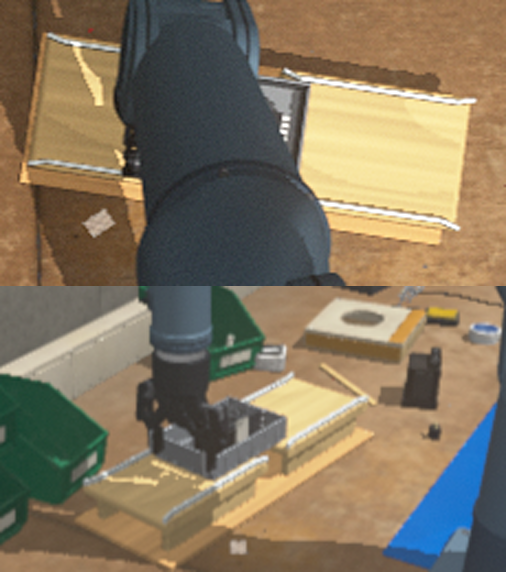

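The tray bridges the gap level, with its front edge at (305,105) on the second deck and the instrument inside. I'll keep pushing.

Request:
{"api": "arm_command", "payload": {
  "increments": [
    [-0.5, -3, 0, 0, 0, 0],
    [-1, -6, 0, 0, 0, 0],
    [-1, -6, 0, 0, 0, 0],
    [-1, -6, 0, 0, 0, 0],
    [-1, -6, 0, 0, 0, 0],
    [-1, -6, 0, 0, 0, 0],
    [-1, -6, 0, 0, 0, 0],
    [-1, -6, 0, 0, 0, 0],
    [-1, -6, 0, 0, 0, 0],
    [-1, -6, 0, 0, 0, 0],
    [-1, -6, 0, 0, 0, 0],
    [-1, -6, 0, 0, 0, 0]
  ]
}}

```text
clock: 6.5
ee_pos: [0.4505, -0.0251, 0.0673]
tool_rot: [[0.163, 0.987, -0.0], [0.987, -0.163, 0.0], [0.0, -0.0, -1.0]]
contact_force: [0.5, 2.4, 0.4]
width: 0.0852
grip_force: 1.5
```

Request:
{"api": "arm_command", "payload": {
  "increments": [
    [-1, -6, 0, 0, 0, 0],
    [-1, -6, 0, 0, 0, 0],
    [-1, -6, 0, 0, 0, 0],
    [-1, -6, 0, 0, 0, 0],
    [-1, -6, 0, 0, 0, 0],
    [-1, -6, 0, 0, 0, 0],
    [-1, -6, 0, 0, 0, 0],
    [-1, -6, 0, 0, 0, 0],
    [-1, -6, 0, 0, 0, 0],
    [-1, -6, 0, 0, 0, 0],
    [-1, -6, 0, 0, 0, 0],
    [-0.5, -3, 0, 0, 0, 0]
  ]
}}

```text
clock: 7.5
ee_pos: [0.4389, -0.0947, 0.0673]
tool_rot: [[0.164, 0.986, -0.0], [0.986, -0.164, -0.0], [-0.0, -0.0, -1.0]]
contact_force: [0.4, 3.9, 0.4]
width: 0.0848
grip_force: 1.8
```

Request:
{"api": "arm_command", "payload": {
  "increments": [
    [-0.6, -4, 0, 0, 0, 0],
    [-0.8, -5, 0, 0, 0, 0],
    [-0.8, -5, 0, 0, 0, 0],
    [-0.8, -5, 0, 0, 0, 0],
    [-0.6, -4, 0, 0, 0, 0],
    [-0.5, -3, 0, 0, 0, 0],
    [-0.3, -2, 0, 0, 0, 0],
    [0, 0, 0, 0, 0, 0]
  ]
}}

```text
clock: 8.17
ee_pos: [0.4346, -0.1223, 0.0673]
tool_rot: [[0.164, 0.986, -0.0], [0.986, -0.164, -0.001], [-0.001, 0.0, -1.0]]
contact_force: [-0.1, 0.1, 0.3]
width: 0.0851
grip_force: 0.2
```

Request:
{"api": "arm_command", "payload": {
  "increments": [
    [1, 6, 0, 0, 0, 0],
    [2, 12, 0, 0, 0, 0],
    [2, 12, 0, 0, 0, 0],
    [2, 12, 0, 0, 0, 0],
    [2, 12, 0, 0, 0, 0],
    [2, 12, 0, 0, 0, 0],
    [2, 12, 20, 0, 0, 0],
    [0, 20, 30, 0, 0, 0],
    [0, 30, 30, 0, 0, 0],
    [0, 30, 20, 0, 0, 0],
    [0, 30, 0, 0, 0, 0],
    [0, 0, 0, 0, 0, 0]
  ]
}}

```text
clock: 9.17
ee_pos: [0.4486, 0.0725, 0.1679]
tool_rot: [[0.155, 0.988, 0.003], [0.988, -0.155, 0.003], [0.004, 0.003, -1.0]]
contact_force: [0.1, 0.1, -0.2]
width: 0.0851
grip_force: 0.0
```

```bash
python3 - <<'E'
from h import *
b=cam('top');a=cam('scene')
k=lambda c,y,x,f:cv2.resize(c['img'][y:y+90,x:x+200,::-1],None,fx=f,fy=f,interpolation=cv2.INTER_CUBIC)
cv2.imwrite('pics/5.png',np.vstack([k(b,135,275,3.3),k(a,110,230,3.3)]))
s=r.state();print(s['ee_pos'],s['contact_force'])
E
```

```text
[0.4475434  0.06707061 0.16672555] [-0.01935227 -0.06994114  0.1481288 ]
```

View pics/5.png

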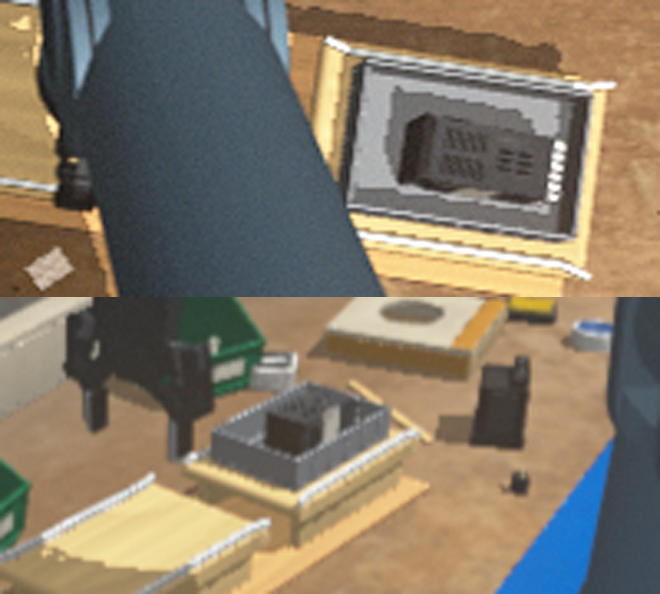

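The tray lies wholly on the second deck with the instrument in it. Its rim corners are near crop (361,57), (592,95), (574,240) and (345,207). I'll check how well it is centred.

```bash
python3 - <<'E'
from h import *
c=cam('top')
Q=np.array([ray(c,275+(x+.5)/3.3-.5,135+(y+.5)/3.3-.5,.1) for x,y in[(361,57),(592,95),(574,240),(345,207)]])
d=Q.mean(0)[:2]-[.4197,-.2177];print(Q.mean(0),d@[-.166,-.986],d@[.986,-.166])
E
```

```text
[ 0.42237708 -0.21612743  0.1       ] -0.0019949474326602583 0.0023785590947727085
```

It is within 3 mm of the middle, so I'm handing in.

```bash
python3 -c "
from bench import r
print(r.close_job())"
```

```text
the job is handed in; nothing more can be done
None
```

I pushed the tray flat across the gap onto the other dock and handed the job in at about 9 s; the last images showed it wholly on the deck, within about 3 mm of the middle, with the instrument in it and the gripper clear.

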